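Lock the air regulator without losing its pressure setting

ROBOT

A 7-joint arm with a two-finger parallel gripper is mounted at the origin on the work surface. World frame = base frame: x ahead of the robot, y to its left, z up, the work surface at z = 0. Lengths are in m, angles in rad, forces in N, time in s.
With the tool pointing down it reaches from about 0.425 to 0.95 m from the base axis. Payload 4.7 kg.
Tool frame: the origin (TCP) lies at the very end of the fingers, on their centre line; the grasp point (between the pads) lies 19 mm behind it; z points along the fingers, y is the direction in which the jaws open and shut (so a half turn about z gives the same grasp; the last joint's range is limited). The gripper opens to 85 mm and grips with 20 to 120 N. Pads are 22 mm wide; open, the fingers measure 114 mm over their backs; the gripper's body (76 mm by 85 mm) begins 54 mm behind the grasp point. The pads swing forward as they close: fully open they stand 13 mm farther back than shut.
Start: joints at [-1.374, 0.469, -0.049, 1.532, 0.024, 1.141, -0.082], TCP at [0.151, 0.658, 0.231] pointing down, gripper open.
Joint ranges: [-2.59, 2.59], [-0.33, 1.99], [-1.39, 1.29], [0.1, 2.45], [-1.04, 4.18], [0.21, 1.99], [-2.66, 2.66]. Speed limits (rad/s): [2.57, 2.57, 3.14, 3.14, 3.14, 3.14, 3.14].

INTERFACE

Orientations are given as a unit quaternion [x, y, z, w].
In Python, from bench import manip gives the robot as it stands.
- The arm moves only by the tool apply_moves, never from a script. Its argument "rows" is a list that holds one entry, the list of rows, each a list of 7 numbers: the gripper command: -1 is shut, 1 is fully open, values between are in proportion, then the shift along the tool's x, y, z in cm, then the turn, a rotation vector about the tool's x, y, z in degrees. A call has exactly 5 rows; each row shifts and turns the commanded pose from where the row before left it, along the tool's axes as they then stand; what a row does not reach is not made up. A row lasts 1/10 s, in which the tool goes at most 50 mm and 8.59 degrees, less where a joint would pass 70% of its speed; a pose out of reach is approached as far as the arm can. A call is refused whole if a number of a shift passes 5 or a number of a turn 8.59, either way. A call with a gripper value outside its range is refused whole. The fingers move at their own pace and stop on an object; the grip force is fixed at half the most. Time passes only in rows, so rows that do not move let the fingers close, or fill a call up. It gives the time, the measured TCP pose, the force and the opening at its end, in the units of the state.
- manip.sense(): the state, without advancing time (a new reading comes with each control period).
- manip.get_image(name): name is "side" or "top"; returns (picture, depth): 420x560x3 uint8, red, green, blue; 420x560 float32, m along the optical axis (not along the pixel's ray), 0 where there is no reading.
- manip.camera_model(name): a dict with "fx", "fy", "cx", "cy" (pixels), "k1" (the pictures are not rectified: a ray, as slopes to the right and down, at radius r is drawn at 1 + k1 r^2 times it, then the intrinsics apply), "R" (3x3) and "t" (3): a world point X has camera coordinates R X + t. Camera axes: x right, y down, z forward; pixel columns grow to the right and rows downward; lengths in m; the calibration is good to about 2 mm. A picture is of the moment at which its call begins. camera_model takes no time and is no camera call.
- manip.close_job(): hands the job in, once; it reports no verdict.
The state is a dict: "t": time; "joint_pos": joint angles; "joint_velocities": joint speeds; "effort": joint torques, N m; "ee_pos": TCP position; "tool_rot": TCP orientation; "contact_force": force on the tool from outside, world axes, zero at the start; "wrist_torque": the same for the moment, N m; "gripper_width": finger opening in m.
Only numpy, scipy, OpenCV 4.12 (cv2) and the standard library are available. Lean on these libraries where they do the work, as an engineer would, in place of code of your own. Each camera call takes 0.05 s, during which the arm holds its last target. There are 200 camera calls.

TASK

The green air control unit has two concentric knobs: turn only the outer black ring clockwise until its orange lug bears snugly on the yellow spring stop with about 12 N (at least 6, never over 22), and leave it resting there, with the silver knob in the middle staying as set. Then throw the red clamp lever fully over to the far side. Leave everything else alone.

Things in the scene. Friction and masses are not known exactly. Their poses are not given: they have to be found in the camera images.
- air_unit: green box fixed to the bench, flat pale metal top: 200 (x) by 320 (y) by 70 mm high; origin at the centre of its underside, x towards its far side, y along its length. In its frame: dial axis at x 0, y -75 mm; clamp lever pivot at x 0, y +110, 92 mm up; a flat round gauge 54 mm wide, 8 mm high at x +50, y +30
- dial: the whole concentric control standing on the unit's top; origin on the dial axis at the unit's top (70 mm above the bench), axes parallel to the unit's. Carries the outer lock ring and the inner pressure knob
- ring_grip (a point): point on the dial axis 27 mm above the unit's top. The outer ring is a ribbed black cylinder 56 mm in diameter, side wall 2 to 38 mm above the unit's top. At its foot an orange lug 9 mm wide sticks out to radius 43 mm; lug and stop stay under 9 mm above the top, so fingertips held 11 mm or more above the top pass over both
- lock_ring (a joint): outer ring's angle, rad, growing clockwise seen from above, 0 to 2.9; lug's bearing round the dial axis = 1.9 minus this (from the unit's x, counter-clockwise positive). Starts at 0.2 to 1.2; the lug meets the stop between 1.98 and 2.42, 38 mm from the axis. The ring stays where left. Drag about 0.15 N m either way; each 1 N at the stop adds 0.038 N m
- stop_area (a point): about where the yellow spring stop's nose stands, 38 mm from the dial axis on the unit's top. The stop is at most 9 mm high, at radius 31 to 47 mm; its exact place differs by up to 8 mm (0.22 rad) either way round the dial from unit to unit and is not measured by this point. The nose gives way about 1 mm per 4.5 N of push by the lug
- knob_mark (a point): outer end of the red line on top of the inner pressure knob, 12 mm from the dial axis and 54 mm above the unit's top. The knob is a silver cylinder 26 mm in diameter that stands 16 mm out of the ring and turns at a touch (0.008 N m)
- clamp (a joint): angle of the clamp lever in rad: 0 leaning towards the unit's near (-x) side as at the start, 1.0 leaning fully towards its far (+x) side; takes about 1 N at the ball and stays where it is left
- clamp_tip (a point): centre of the red ball, 26 mm in diameter, at the end of the 60 mm clamp lever; the ball swings along the unit's x axis from 29 mm before the pivot to 29 mm beyond it, at 145 mm above the bench at both ends and 152 mm midway
- bolt_jar: glass jar with a steel cap, 68 mm wide, 85 mm high, standing on the bench; leave alone. Origin at the centre of its underside
- oil_bottle: white bottle with a red cap, 60 mm wide, 160 mm high, standing on the bench; leave alone. Origin at the centre of its underside
- wrench: steel wrench 180 mm long lying on the bench along its x axis; leave alone
- coupling: small brass coupling, 24 mm wide, 26 mm high, standing on the unit's top near its front edge; leave alone. Origin at the centre of its underside

How it is judged:
By the outcome, as a careful person would: the job done as asked, in the order asked, and still so for the second after the job is handed in, with the robot touching nothing.
It also fails if it takes over 72 s, if anything falls off the work surface, if the arm or the gripper's body presses on something with over 40 N, if the wrist force passes 120 N, or if a joint passes its speed limit or range.

## Working session

There is one attempt and no reset: what is moved stays moved. The work goes in short steps, Python scripts to look and compute and a tool call to move; the robot and the scene stay as the last step left them, time stands still between calls to the robot, and variables do not carry over. Pictures are saved under pics/ and viewed, about 8 in all and at most 12, crops included, and the job is handed in when it is done.

Besides the shell and the picture viewer there is one more tool, called as name(argument=value, ...) on one line, values as JSON. apply_moves: Moves the arm, as the interface text tells. Its arguments: {"type":"object","properties":{"rows":{"type":"array"}},"required":["rows"]}

```bash
mkdir -p pics; ls
cat > h.py <<'E'
import numpy as np, cv2
from bench import manip
def save(name,fn):
    im,d=manip.get_image(name); cv2.imwrite('pics/'+fn+'.png',im[:,:,::-1]); np.savez('pics/'+fn+'.npz',im=im,d=d); return im,d
def ray(c,u,v):
    x,y=(np.asarray(u,float)-c['cx'])/c['fx'],(np.asarray(v,float)-c['cy'])/c['fy']
    a,b=x,y
    for _ in range(15):
        s=1+c['k1']*(a*a+b*b); a,b=x/s,y/s
    return a,b
def px2w(c,u,v,d):
    a,b=ray(c,u,v); p=np.stack([a*d,b*d,d+0*a],-1)
    return (p-np.array(c['t']))@np.array(c['R'])
def px_plane(c,u,v,z):
    R=np.array(c['R']);o=-R.T@np.array(c['t']);a,b=ray(c,u,v)
    r=np.stack([a,b,1+0*a],-1)@R; return o+r*((z-o[2])/r[...,2])[...,None]
def w2px(c,X):
    p=np.asarray(X)@np.array(c['R']).T+np.array(c['t']);a=p[...,0]/p[...,2];b=p[...,1]/p[...,2];s=1+c['k1']*(a*a+b*b)
    return np.stack([c['cx']+c['fx']*a*s,c['cy']+c['fy']*b*s],-1)
E
python3 - <<'E'
from h import *
for n in('top','side'):
    save(n,n+'1'); c=manip.camera_model(n); print(n,{k:np.round(c[k],3).tolist() for k in c}, (-np.array(c['R']).T@np.array(c['t'])).round(3))
s=manip.sense(); print({k:np.round(s[k],4).tolist() for k in s})
E
```

```text
pics
top {'fx': 406.454, 'fy': 406.454, 'cx': 283.607, 'cy': 214.58, 'k1': -0.025, 'R': [[0.027, -1.0, -0.003], [-0.997, -0.026, -0.076], [0.076, 0.005, -0.997]], 't': [-0.007, 0.517, 1.242]} [0.422 0.    1.278]
side {'fx': 449.88, 'fy': 449.88, 'cx': 278.593, 'cy': 213.239, 'k1': -0.112, 'R': [[-1.0, -0.025, -0.002], [-0.015, 0.663, -0.748], [0.02, -0.748, -0.663]], 't': [0.507, 0.098, 1.244]} [0.484 0.878 0.899]
{'t': 0.1, 'joint_pos': [-1.3739, 0.4694, -0.0486, 1.5336, 0.0241, 1.141, -0.0823], 'joint_velocities': [0.0003, -0.0009, -0.0003, -0.0032, 0.0014, 0.0004, 0.0009], 'effort': [0.0008, -51.1515, -0.047, -23.8389, 0.0107, 0.0044, -0.0], 'ee_pos': [0.151, 0.6574, 0.2304], 'tool_rot': [0.1126, 0.9936, -0.0009, -0.0001], 'contact_force': [-0.226, 0.6408, 0.2783], 'wrist_torque': [0.019, -0.0533, 0.015], 'gripper_width': 0.0855}
```

View pics/top1.png

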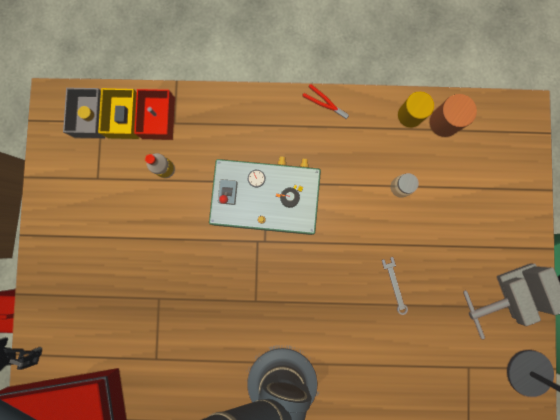

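View pics/side1.png

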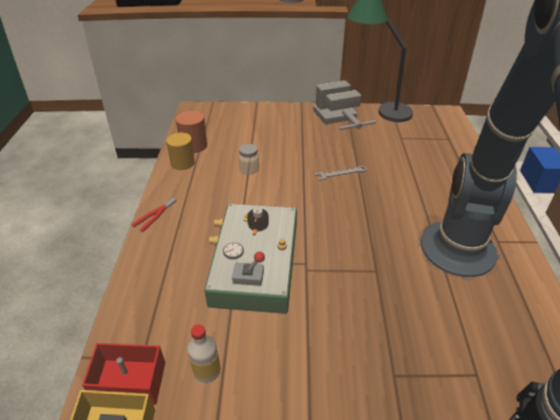

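Both views show the unit centred near top-view (265,197). The dial is at (290,197), the lever's red ball at (223,199), the coupling at (262,219) and the jar at (405,184).

Run:
```python
from h import *
c=manip.camera_model('top');z=np.load('pics/top1.npz');im,d=z['im'],z['d']
v,u=np.mgrid[:420,:560]
W=px2w(c,u,v,d)
m=(abs(W[...,2]-.07)<.012)&(abs(u-265)<65)&(abs(v-197)<48)
P=px_plane(c,u[m],v[m],.07)[:,:2]
r=cv2.minAreaRect((P*1000).astype(np.float32));print(r, np.median(W[m][:,2]),cv2.boxPoints(r))
# knob by depth, ball by colour
for n,mm in (('knob',(W[...,2]>.115)&(abs(u-290)<12)&(abs(v-197)<12)),('ring',(W[...,2]>.1)&(abs(u-290)<16)&(abs(v-197)<16))):
    print(n,mm.sum(),W[mm].mean(0),W[mm].min(0),W[mm].max(0))
hsv=cv2.cvtColor(im,cv2.COLOR_RGB2HSV)
mm=((hsv[...,0]<6)|(hsv[...,0]>174))&(hsv[...,1]>150)&(abs(u-223)<15)&(abs(v-199)<12)
print('ball',mm.sum(),W[mm].mean(0),W[mm][:,2].max())
cs=manip.camera_model('side');s=np.load('pics/side1.npz')
a=cv2.resize(im[170:226,250:330],None,fx=7,fy=7,interpolation=cv2.INTER_CUBIC)
b=cv2.resize(s['im'][195:295,205:305],None,fx=3.92,fy=3.92,interpolation=cv2.INTER_CUBIC)
o=np.zeros((392,952+0,3),np.uint8);o[:,:560]=a;o[:,560:]=b
o=cv2.resize(o,(800,329));cv2.imwrite('pics/c1.png',o[:,:,::-1])
```

```text
((571.711669921875, 65.09382629394531), (318.6211853027344, 206.7693634033203), 86.0420913696289) 0.0710671764582055 [[ 457.57736   -86.700836]
 [ 663.8536   -100.97281 ]
 [ 685.84595   216.88849 ]
 [ 479.56976   231.16046 ]]
knob 64 [ 0.56107507 -0.00895138  0.14215422] [ 0.42186647 -0.02186547  0.11529422] [0.58418733 0.00442211 1.27811561]
ring 302 [ 0.56100744 -0.00894567  0.12309117] [ 0.42186647 -0.03677317  0.1003739 ] [0.59192149 0.01842466 1.27811561]
ball 47 [0.54689893 0.17607718 0.1557569 ] 0.16210578969650988
```

View pics/c1.png

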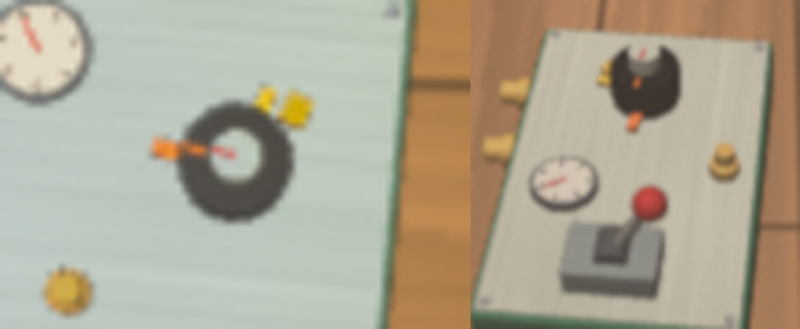

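```bash
cat >> h.py <<'E'
from scipy.spatial.transform import Rotation as Ro
def tool(): 
    s=manip.sense(); return s,np.array(s['ee_pos']),Ro.from_quat(s['tool_rot']).as_matrix()
E
python3 - <<'E'
from h import *
c=manip.camera_model('top');z=np.load('pics/top1.npz');im,d=z['im'],z['d'].copy()
v,u=np.mgrid[:420,:560]
W=px2w(c,u,v,d); ok=d>.2
near=ok&(abs(u-290)<18)&(abs(v-197)<18)
for n,lo,hi in(('knob',.117,.135),('ring',.1,.114)):
    m=near&(W[...,2]>lo)&(W[...,2]<hi); q=W[m]; print(n,m.sum(),np.median(q,0).round(4),'mid',((q.max(0)+q.min(0))/2).round(4), (q.max(0)-q.min(0)).round(3))
# unit plate edges: central strips in rectangle frame
m=ok&(abs(W[...,2]-.07)<.006)&(abs(u-265)<65)&(abs(v-197)<48)
P=px_plane(c,u[m],v[m],.07)[:,:2]
yaw=np.deg2rad(-3.96);Rz=np.array([[np.cos(yaw),-np.sin(yaw)],[np.sin(yaw),np.cos(yaw)]])
for k in range(4):
    Q=P@Rz
    xs=[(Q[abs(Q[:,1]-b)<.006,0].min(),Q[abs(Q[:,1]-b)<.006,0].max()) for b in np.linspace(Q[:,1].min()+.03,Q[:,1].max()-.03,7)]
    if k==0:print(np.round(xs,4)); print(np.round([(Q[abs(Q[:,0]-b)<.006,1].min(),Q[abs(Q[:,0]-b)<.006,1].max()) for b in np.linspace(Q[:,0].min()+.03,Q[:,0].max()-.03,5)],4))
print('rectmid->world', 'R',Rz.round(4))
# lug & stop
D=np.array([.5655,-.0093])
for n,x,y,h in(('lug',165,149,.076),('nose',265,98,.076),('stop',297,108,.076),('knobred',230,153,.124)):
    p=px_plane(c,np.array(250+x/5.88),np.array(170+y/5.88),h)[:2]
    q=(p-D)@Rz; print(n,p.round(4),q.round(4),'r',np.hypot(*q).round(4),'brg',np.arctan2(q[1],q[0]).round(3))
E
```

```text
knob 61 [ 0.5633 -0.0101  0.1243] mid [ 0.563  -0.0104  0.1248] [0.023 0.023 0.01 ]
ring 233 [ 0.5617 -0.0084  0.1081] mid [ 0.564  -0.0092  0.107 ] [0.056 0.055 0.013]
[[0.4628 0.6599]
 [0.4647 0.6617]
 [0.4634 0.6607]
 [0.463  0.6597]
 [0.4641 0.6618]
 [0.463  0.6609]
 [0.4629 0.66  ]]
[[-0.0538  0.2637]
 [-0.0538  0.2624]
 [-0.0536  0.2633]
 [-0.0536  0.2636]
 [-0.0533  0.2636]]
rectmid->world R [[ 0.9976  0.0691]
 [-0.0691  0.9976]]
lug [0.5701 0.0247] [0.0023 0.0342] r 0.0343 brg 1.505
nose [ 0.5975 -0.0253] [ 0.033  -0.0137] r 0.0357 brg -0.394
stop [ 0.5928 -0.0416] [ 0.0294 -0.0303] r 0.0423 brg -0.8
knobred [ 0.5631 -0.0079] [-0.0025  0.0012] r 0.0028 brg 2.687
```

apply_moves(rows=[[[1,-2.75,-2.79,0,0,0,0],[1,-2.75,-2.79,0,0,0,0],[1,-2.75,-2.79,0,0,0,0],[1,-2.75,-2.79,0,0,0,0],[1,-2.75,-2.79,0,0,0,0]]])

```text
t: 0.6
ee_pos: [0.2545, 0.4894, 0.2309]
tool_rot: [0.113, 0.994, -0.0, -0.0]
contact_force: [1.4, -0.4, -0.1]
gripper_width: 0.0855
```

apply_moves(rows=[[[1,-2.75,-2.79,0,0,0,0],[1,-2.75,-2.79,0,0,0,0],[1,-2.75,-2.79,0,0,0,0],[1,-2.75,-2.79,0,0,0,0],[1,-2.75,-2.79,0,0,0,0]]])

```text
t: 1.1
ee_pos: [0.3571, 0.3227, 0.2311]
tool_rot: [0.113, 0.994, -0.0, -0.0]
contact_force: [-0.2, -0.3, -0.2]
gripper_width: 0.0854
```

apply_moves(rows=[[[1,-2.75,-2.79,0,0,0,0],[1,-2.75,-2.79,0,0,0,0],[1,-2.75,-2.79,0,0,0,0],[1,-2.75,-2.79,0,0,0,0],[1,-2.75,-2.79,0,0,0,0]]])

```text
t: 1.6
ee_pos: [0.4597, 0.1561, 0.2311]
tool_rot: [0.113, 0.994, -0.0, -0.0]
contact_force: [0.3, -0.1, -0.4]
gripper_width: 0.0855
```

apply_moves(rows=[[[1,-2.75,-2.79,0,0,0,0],[1,-2.75,-2.79,0,0,0,0],[1,-2.75,-2.79,0,0,0,0],[1,-2.75,-2.79,0,0,0,0],[1,-2.75,-2.79,0,0,0,0]]])

```text
t: 2.1
ee_pos: [0.5625, -0.0104, 0.231]
tool_rot: [0.113, 0.994, 0.0, -0.0]
contact_force: [1.4, 0.2, -0.2]
gripper_width: 0.0852
```

apply_moves(rows=[[[1,0,0,0,0,0,7.5],[1,0,0,0,0,0,7.5],[1,0,0,0,0,0,7.5],[1,0,0,0,0,0,7.5],[1,0,0,0,0,0,0]]])

```text
t: 2.6
ee_pos: [0.5619, -0.009, 0.2308]
tool_rot: [0.366, 0.931, -0.0, -0.0]
contact_force: [-0.1, 0.0, -0.1]
gripper_width: 0.0851
```

```bash
cat > st.py <<'E'
from h import *
import sys
T=np.array([.563,-.0095,float(sys.argv[1]) if len(sys.argv)>1 else .082])
s,p,R=tool(); print('t',s['t'],'p',p.round(4),'yaw',np.rad2deg(np.arctan2(R[1,0],R[0,0])).round(2),'tilt',R[:,2].round(4),'F',np.round(s['contact_force'],2),'M',np.round(s['wrist_torque'],3),'w',round(s['gripper_width'],4),'j',np.round(s['joint_pos'],2))
print('to target, tool cm',((T-p)@R*100).round(2))
E
python3 st.py
```

```text
t 2.6 p [ 0.5619 -0.009   0.2308] yaw 137.08 tilt [-1.e-03 -3.e-04 -1.e+00] F [-0.11  0.05 -0.09] M [-0.058  0.023  0.066] w 0.0851 j [-0.43  0.3   0.47  1.83 -0.15  1.05  0.92]
to target, tool cm [-0.12  0.05 14.88]
```

apply_moves(rows=[[[1,-0.12,0.05,3,0,0,0],[1,0,0,3,0,0,0],[1,0,0,3,0,0,0],[1,0,0,2,0,0,0],[1,0,0,0,0,0,0]]])

```text
t: 3.1
ee_pos: [0.561, -0.0093, 0.1184]
tool_rot: [0.365, 0.931, -0.001, -0.003]
contact_force: [-0.3, 0.1, 0.1]
gripper_width: 0.0855
```

apply_moves(rows=[[[1,0,0,2,0,0,0],[1,0,0,1,0,0,0],[1,0,0,0.8,0,0,0],[1,0,0,0,0,0,0],[1,0,0,0,0,0,0]]])

```text
t: 3.6
ee_pos: [0.5638, -0.0095, 0.0839]
tool_rot: [0.366, 0.931, 0.0, 0.0]
contact_force: [0.6, 0.2, -0.0]
gripper_width: 0.0857
```

```bash
python3 st.py
python3 - <<'E'
from h import *
o=[]
for n,(x0,x1,y0,y1) in(('top',(240,340,150,245)),('side',(200,310,175,280))):
    im,d=save(n,n+'2'); o.append(cv2.resize(im[y0:y1,x0:x1],(400,400),interpolation=cv2.INTER_CUBIC))
cv2.imwrite('pics/c2.png',np.hstack(o)[:,:,::-1])
E
```

```text
t 3.6 p [ 0.5638 -0.0095  0.0839] yaw 137.08 tilt [ 8.e-04  2.e-04 -1.e+00] F [ 0.6   0.18 -0.04] M [0.003 0.033 0.034] w 0.0857 j [-0.36  0.48  0.4   1.96 -0.27  0.75  1.02]
to target, tool cm [ 0.06 -0.05  0.19]
```

View pics/c2.png

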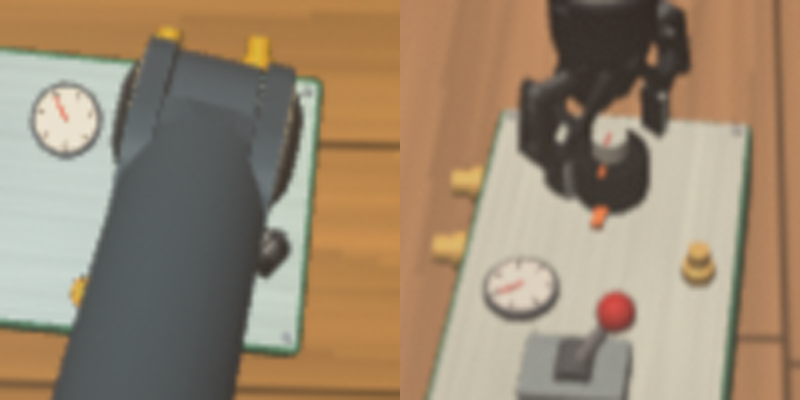

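apply_moves(rows=[[[1,0,0,0.55,0,0,0],[0.5,0,0,0,0,0,0],[0.4,0,0,0,0,0,0],[0.4,0,0,0,0,0,0],[0.4,0,0,0,0,0,0]]])

```text
t: 4.2
ee_pos: [0.5635, -0.0095, 0.0778]
tool_rot: [0.366, 0.931, 0.0, 0.0]
contact_force: [-1.1, -0.8, -0.2]
gripper_width: 0.0596
```

```bash
python3 st.py .078
```

```text
t 4.2 p [ 0.5635 -0.0095  0.0778] yaw 137.06 tilt [ 1.e-04  1.e-04 -1.e+00] F [-1.11 -0.81 -0.19] M [-0.007 -0.036  0.026] w 0.0596 j [-0.36  0.49  0.4   1.96 -0.28  0.74  1.02]
to target, tool cm [ 0.04 -0.03 -0.02]
```

apply_moves(rows=[[[0.2,0,0,0,0,0,0],[-1,0,0,0,0,0,0],[-1,0,0,0,0,0,0],[-1,0,0,0,0,0,0],[-1,0,0,0,0,0,0]]])

```text
t: 4.7
ee_pos: [0.5636, -0.0094, 0.0783]
tool_rot: [0.366, 0.931, 0.0, 0.0]
contact_force: [-1.5, 0.4, 5.9]
gripper_width: 0.0544
```

```bash
python3 st.py .078
```

```text
t 4.7 p [ 0.5636 -0.0094  0.0783] yaw 137.06 tilt [ 4.e-04  4.e-04 -1.e+00] F [-1.46  0.4   5.86] M [0.106 0.348 0.015] w 0.0544 j [-0.36  0.49  0.4   1.96 -0.28  0.74  1.02]
to target, tool cm [ 0.04 -0.05  0.03]
```

apply_moves(rows=[[[-1,0,0,0,0,0,3],[-1,0,0,0,0,0,5],[-1,0,0,0,0,0,5],[-1,0,0,0,0,0,5],[-1,0,0,0,0,0,2]]])

```text
t: 5.2
ee_pos: [0.5633, -0.0097, 0.0783]
tool_rot: [0.523, 0.853, -0.0, -0.0]
contact_force: [-2.1, 0.2, 6.5]
gripper_width: 0.0546
```

```bash
python3 st.py .078
```

```text
t 5.2 p [ 0.5633 -0.0097  0.0783] yaw 116.97 tilt [-4.e-04 -1.e-04 -1.e+00] F [-2.14  0.2   6.48] M [-0.053  0.54   0.22 ] w 0.0546 j [-0.43  0.51  0.49  1.96 -0.34  0.75  0.73]
to target, tool cm [ 0.03 -0.01  0.03]
```

apply_moves(rows=[[[-1,0,0,0,0,0,5],[-1,0,0,0,0,0,5],[-1,0,0,0,0,0,5],[-1,0,0,0,0,0,5],[-1,0,0,0,0,0,5]]])

```text
t: 5.7
ee_pos: [0.5628, -0.0098, 0.0783]
tool_rot: [0.695, 0.719, -0.0, -0.001]
contact_force: [-3.3, 0.0, 6.9]
gripper_width: 0.0547
```

apply_moves(rows=[[[-1,0,0,0,0,0,5],[-1,0,0,0,0,0,5],[-1,0,0,0,0,0,5],[-1,0,0,0,0,0,3],[-1,0,0,0,0,0,2]]])

```text
t: 6.2
ee_pos: [0.5624, -0.0098, 0.0782]
tool_rot: [0.809, 0.588, -0.001, -0.001]
contact_force: [-4.8, -0.4, 9.3]
gripper_width: 0.0545
```

```bash
python3 st.py .078
python3 - <<'E'
from h import *
im,d=save('side','side3'); cv2.imwrite('pics/c3.png',cv2.resize(im[175:280,200:310],(660,600),interpolation=cv2.INTER_CUBIC)[:,:,::-1])
E
```

```text
t 6.2 p [ 0.5624 -0.0098  0.0782] yaw 72.0 tilt [-2.3e-03  4.0e-04 -1.0e+00] F [-4.8  -0.36  9.32] M [-0.008  0.97   0.123] w 0.0545 j [-0.58  0.56  0.7   1.97 -0.5   0.79  0.1 ]
to target, tool cm [0.05 0.05 0.02]
```

View pics/c3.png

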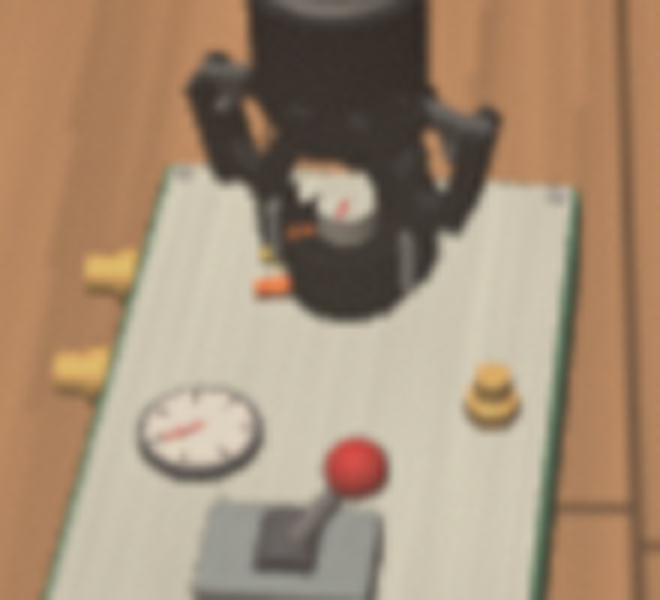

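apply_moves(rows=[[[-1,0,0,0,0,0,4],[-1,0,0,0,0,0,4],[-1,0,0,0,0,0,4],[-1,0,0,0,0,0,3],[-1,0,0,0,0,0,1]]])

```text
t: 6.75
ee_pos: [0.5621, -0.0097, 0.0782]
tool_rot: [0.883, 0.47, -0.001, -0.001]
contact_force: [-5.9, 0.4, 10.0]
gripper_width: 0.0546
```

```bash
python3 st.py .078
```

```text
t 6.75 p [ 0.5621 -0.0097  0.0782] yaw 56.03 tilt [-2.9e-03  8.0e-04 -1.0e+00] F [-5.94  0.41 10.03] M [0.091 1.158 0.204] w 0.0546 j [-0.63  0.58  0.78  1.98 -0.56  0.81 -0.12]
to target, tool cm [0.06 0.06 0.02]
```

apply_moves(rows=[[[-1,0,0,0,0,0,1],[-1,0,0,0,0,0,1],[-1,0,0,0,0,0,1],[-1,0,0,0,0,0,0],[-1,0,0,0,0,0,0]]])

```text
t: 7.25
ee_pos: [0.562, -0.0096, 0.0782]
tool_rot: [0.895, 0.447, -0.001, -0.001]
contact_force: [-5.7, 0.5, 9.4]
gripper_width: 0.0547
```

```bash
python3 st.py .078
```

```text
t 7.25 p [ 0.562  -0.0096  0.0782] yaw 53.04 tilt [-0.0029  0.0012 -1.    ] F [-5.69  0.52  9.39] M [ 0.138  1.174 -0.024] w 0.0547 j [-0.63  0.59  0.79  1.98 -0.57  0.82 -0.17]
to target, tool cm [0.07 0.07 0.02]
```

apply_moves(rows=[[[-1,0,0,0,0,0,0.5],[-1,0,0,0,0,0,0.5],[-1,0,0,0,0,0,0.5],[-1,0,0,0,0,0,0.5],[-1,0,0,0,0,0,0.5]]])

```text
t: 7.75
ee_pos: [0.562, -0.0096, 0.0782]
tool_rot: [0.904, 0.427, -0.001, -0.001]
contact_force: [-5.9, 1.1, 10.6]
gripper_width: 0.0545
```

```bash
python3 st.py .078
```

```text
t 7.75 p [ 0.562  -0.0096  0.0782] yaw 50.59 tilt [-0.0031  0.0012 -1.    ] F [-5.93  1.07 10.57] M [0.128 1.178 0.208] w 0.0545 j [-0.64  0.59  0.8   1.98 -0.58  0.82 -0.2 ]
to target, tool cm [0.07 0.07 0.02]
```

apply_moves(rows=[[[-1,0,0,0,0,0,0.5],[-1,0,0,0,0,0,0.5],[-1,0,0,0,0,0,0.5],[-1,0,0,0,0,0,0.5],[-1,0,0,0,0,0,0.5]]])

```text
t: 8.25
ee_pos: [0.562, -0.0095, 0.0782]
tool_rot: [0.913, 0.408, -0.001, -0.001]
contact_force: [-6.7, -0.1, 10.4]
gripper_width: 0.0544
```

```bash
python3 st.py .078
```

```text
t 8.25 p [ 0.562  -0.0095  0.0782] yaw 48.13 tilt [-0.0033  0.0011 -1.    ] F [-6.7  -0.14 10.4 ] M [0.084 1.198 0.312] w 0.0544 j [-0.65  0.6   0.81  1.98 -0.59  0.82 -0.23]
to target, tool cm [0.07 0.07 0.02]
```

apply_moves(rows=[[[-1,0,0,0,0,0,0.3],[-1,0,0,0,0,0,0.3],[-1,0,0,0,0,0,0.3],[-1,0,0,0,0,0,0.3],[-1,0,0,0,0,0,0.3]]])

```text
t: 8.75
ee_pos: [0.5619, -0.0095, 0.0782]
tool_rot: [0.918, 0.396, -0.001, -0.001]
contact_force: [-6.1, 1.0, 10.4]
gripper_width: 0.0549
```

```bash
python3 st.py .078
```

```text
t 8.75 p [ 0.5619 -0.0095  0.0782] yaw 46.67 tilt [-0.0034  0.001  -1.    ] F [-6.06  0.95 10.41] M [0.118 1.234 0.487] w 0.0549 j [-0.65  0.6   0.82  1.98 -0.6   0.83 -0.26]
to target, tool cm [0.07 0.08 0.02]
```

apply_moves(rows=[[[-1,0,0,0,0,0,0.3],[-1,0,0,0,0,0,0.3],[-1,0,0,0,0,0,0.3],[-1,0,0,0,0,0,0.2],[-1,0,0,0,0,0,0.2]]])

```text
t: 9.25
ee_pos: [0.562, -0.0095, 0.0783]
tool_rot: [0.923, 0.386, -0.001, -0.001]
contact_force: [-6.4, 0.9, 10.3]
gripper_width: 0.0545
```

```bash
python3 st.py .078
```

```text
t 9.25 p [ 0.562  -0.0095  0.0783] yaw 45.4 tilt [-0.0034  0.001  -1.    ] F [-6.39  0.93 10.34] M [0.143 1.203 0.492] w 0.0545 j [-0.66  0.6   0.82  1.98 -0.6   0.83 -0.27]
to target, tool cm [0.07 0.08 0.03]
```

apply_moves(rows=[[[-1,0,0,0,0,0,0.1],[-1,0,0,0,0,0,0.1],[-1,0,0,0,0,0,0.1],[-1,0,0,0,0,0,0.1],[-1,0,0,0,0,0,0.1]]])

```text
t: 9.75
ee_pos: [0.5619, -0.0095, 0.0782]
tool_rot: [0.924, 0.382, -0.001, -0.001]
contact_force: [-5.9, 0.9, 10.3]
gripper_width: 0.0542
```

```bash
python3 -c "
from h import *
L=[]
for i in range(6):
    manip.get_image('side'); L.append(manip.sense()['wrist_torque'][2])
print(np.round(L,3))"; python3 st.py .078
```

```text
[0.485 0.469 0.555 0.584 0.493 0.526]
t 10.05 p [ 0.5619 -0.0095  0.0782] yaw 44.92 tilt [-3.5e-03  9.0e-04 -1.0e+00] F [-6.3   0.92 11.2 ] M [0.088 1.259 0.526] w 0.0545 j [-0.66  0.6   0.83  1.98 -0.6   0.83 -0.28]
to target, tool cm [0.07 0.08 0.02]
```

apply_moves(rows=[[[-1,0,0,0,0,0,0.2],[-1,0,0,0,0,0,0.2],[-1,0,0,0,0,0,0.2],[-1,0,0,0,0,0,0.1],[-1,0,0,0,0,0,0.1]]])

```text
t: 10.55
ee_pos: [0.5619, -0.0094, 0.0783]
tool_rot: [0.927, 0.376, -0.001, -0.001]
contact_force: [-6.3, 1.0, 11.0]
gripper_width: 0.0545
```

```bash
python3 -c "
from h import *
L=[]
for i in range(8):
    manip.get_image('side'); L.append(manip.sense()['wrist_torque'][2])
print(np.round(L,3),np.mean(L))"; python3 st.py .078
```

```text
[0.621 0.604 0.587 0.622 0.569 0.625 0.6   0.569] 0.5996927689758675
t 10.95 p [ 0.5619 -0.0094  0.0782] yaw 44.13 tilt [-3.6e-03  9.0e-04 -1.0e+00] F [-5.34  0.56 10.71] M [0.034 1.227 0.569] w 0.0541 j [-0.66  0.6   0.83  1.98 -0.6   0.83 -0.29]
to target, tool cm [0.07 0.08 0.02]
```

apply_moves(rows=[[[0.45,0,0,0,0,0,0],[0.6,0,0,0,0,0,0],[1,0,0,0,0,0,0],[1,0,0,0,0,0,0],[1,0,0,0,0,0,0]]])

```text
t: 11.45
ee_pos: [0.5635, -0.0096, 0.0777]
tool_rot: [0.927, 0.374, -0.0, 0.0]
contact_force: [-0.3, -1.2, -0.5]
gripper_width: 0.0854
```

```bash
python3 st.py .078
```

```text
t 11.45 p [ 0.5635 -0.0096  0.0777] yaw 43.96 tilt [-0.e+00 -1.e-04 -1.e+00] F [-0.34 -1.23 -0.46] M [ 0.005 -0.007  0.019] w 0.0854 j [-0.66  0.61  0.83  1.98 -0.61  0.83 -0.29]
to target, tool cm [-0.03 -0.04 -0.03]
```

apply_moves(rows=[[[1,0,0,-1,0,0,0],[1,0,0,-3,0,0,0],[1,0,0,-4,0,0,0],[1,0,0,-4,0,0,0],[1,0,0,-3,0,0,0]]])

```text
t: 11.95
ee_pos: [0.564, -0.0102, 0.2309]
tool_rot: [0.927, 0.374, 0.001, 0.0]
contact_force: [-0.4, -0.5, 0.5]
gripper_width: 0.0856
```

apply_moves(rows=[[[0,1.78,-3.56,0,0,0,0],[-1,1.78,-3.56,0,0,0,0],[-1,1.78,-3.56,0,0,0,0],[-1,1.78,-3.56,0,0,0,0],[-1,1.78,-3.56,0,0,0,0]]])

```text
t: 12.45
ee_pos: [0.5034, 0.1816, 0.2286]
tool_rot: [0.927, 0.374, 0.001, -0.0]
contact_force: [0.5, -0.1, 0.2]
gripper_width: 0.0123
```

apply_moves(rows=[[[-1,0,0,0,0,0,-8.4],[-1,0,0,0,0,0,-8.4],[-1,0,0,0,0,0,-8.4],[-1,0,0,0,0,0,-8.4],[-1,0,0,0,0,0,-8.4]]])

```text
t: 12.95
ee_pos: [0.504, 0.1801, 0.2285]
tool_rot: [0.73, 0.684, 0.0, 0.0]
contact_force: [0.1, -0.6, 0.8]
gripper_width: -0.0001
```

```bash
sed -i 's/^T=.*/T=np.array([.5037,.1806,.132])/' st.py; python3 st.py
python3 - <<'E'
from h import *
o=[]
for n,(x0,x1,y0,y1) in(('top',(200,330,145,245)),('side',(200,310,175,300))):
    im,d=save(n,n+'4'); o.append(cv2.resize(im[y0:y1,x0:x1],(400,400),interpolation=cv2.INTER_CUBIC))
cv2.imwrite('pics/c4.png',np.hstack(o)[:,:,::-1])
E
```

```text
t 12.95 p [0.504  0.1801 0.2285] yaw 86.28 tilt [ 7.e-04  5.e-04 -1.e+00] F [ 0.15 -0.56  0.75] M [-0.039  0.004 -0.   ] w -0.0001 j [-1.1   0.31  0.85  1.9  -0.27  1.04 -0.2 ]
to target, tool cm [ 0.04 -0.04  9.65]
```

View pics/c4.png

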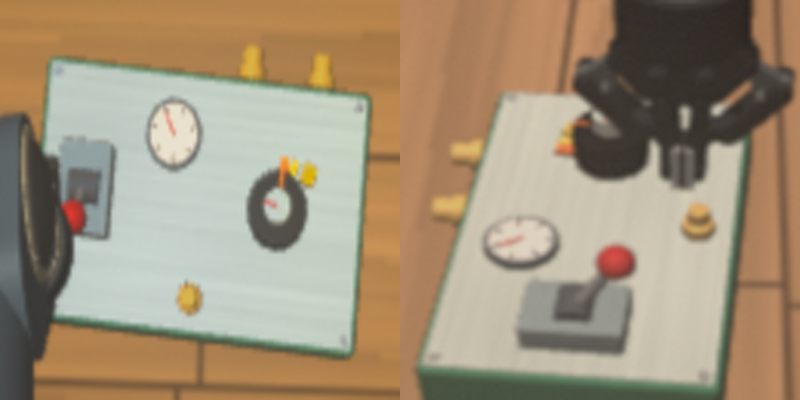

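apply_moves(rows=[[[-1,0,0,2.5,0,0,0],[-1,0,0,3,0,0,0],[-1,0,0,2.5,0,0,0],[-1,0,0,1.6,0,0,0],[-1,0,0,0,0,0,0]]])

```text
t: 13.55
ee_pos: [0.5025, 0.1797, 0.1301]
tool_rot: [0.733, 0.681, -0.002, -0.0]
contact_force: [1.1, -0.4, 0.1]
gripper_width: -0.0001
```

apply_moves(rows=[[[-1,0,0.6,0,0,0,0],[-1,0,0.6,0,0,0,0],[-1,0,0.6,0,0,0,0],[-1,0,0.6,0,0,0,0],[-1,0,0.6,0,0,0,0]]])

```text
t: 14.05
ee_pos: [0.5344, 0.1784, 0.1322]
tool_rot: [0.732, 0.682, 0.0, -0.0]
contact_force: [-2.5, -0.2, 1.8]
gripper_width: -0.0
```

apply_moves(rows=[[[-1,0,0.5,0,0,0,0],[-1,0,0.5,0,0,0,0],[-1,0,0.5,0,0,0,0],[-1,0,0.5,0,0,0,0],[-1,0,0.5,0,0,0,0]]])

```text
t: 14.55
ee_pos: [0.5593, 0.1764, 0.1317]
tool_rot: [0.732, 0.682, 0.0, 0.0]
contact_force: [-1.0, 0.5, 1.6]
gripper_width: 0.0
```

```bash
sed -i 's/^T=.*/T=np.array([.577,.1757,.132])/' st.py; python3 st.py
python3 - <<'E'
from h import *
im,d=save('side','side5'); cv2.imwrite('pics/c5.png',cv2.resize(im[175:300,190:320],(624,600),interpolation=cv2.INTER_CUBIC)[:,:,::-1])
E
```

```text
t 14.55 p [0.5593 0.1764 0.1317] yaw 85.96 tilt [ 2.e-04 -1.e-04 -1.e+00] F [-1.01  0.49  1.57] M [-0.004  0.23  -0.025] w 0.0 j [-0.92  0.52  0.74  1.88 -0.44  0.91 -0.04]
to target, tool cm [ 0.06  1.77 -0.03]
```

View pics/c5.png

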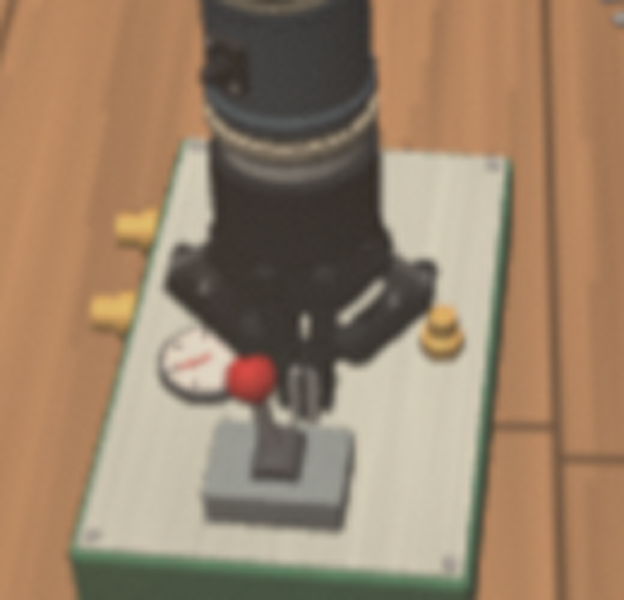

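The lever has passed midway, with the ball at (250,378) and the fingertip behind it. I'll push on in small steps.

apply_moves(rows=[[[-1,0,0.3,0,0,0,0],[-1,0,0.3,0,0,0,0],[-1,0,0.2,0,0,0,0],[-1,0,0.2,0,0,0,0],[-1,0,0.2,0,0,0,0]]])

```text
t: 15.1
ee_pos: [0.5706, 0.1756, 0.1315]
tool_rot: [0.732, 0.682, -0.0, -0.0]
contact_force: [-0.6, -0.5, -1.5]
gripper_width: -0.0001
```

apply_moves(rows=[[[-1,0,0.1,0,0,0,0],[-1,0,0.1,0,0,0,0],[-1,0,0.1,0,0,0,0],[-1,0,0,0,0,0,0],[-1,0,0,0,0,0,0]]])

```text
t: 15.6
ee_pos: [0.5739, 0.1754, 0.1319]
tool_rot: [0.732, 0.682, 0.0, 0.0]
contact_force: [-0.8, 0.1, -0.7]
gripper_width: 0.0002
```

```bash
python3 st.py
```

```text
t 15.6 p [0.5739 0.1754 0.1319] yaw 85.96 tilt [ 3.e-04  1.e-04 -1.e+00] F [-0.78  0.08 -0.68] M [-0.008  0.215  0.017] w 0.0002 j [-0.9   0.54  0.74  1.85 -0.45  0.92 -0.03]
to target, tool cm [ 0.05  0.31 -0.01]
```

apply_moves(rows=[[[-1,0,0.1,0,0,0,0],[-1,0,0.1,0,0,0,0],[-1,0,0.1,0,0,0,0],[-1,0,0,0,0,0,0],[-1,0,0,0,0,0,0]]])

```text
t: 16.1
ee_pos: [0.5769, 0.1753, 0.1318]
tool_rot: [0.732, 0.682, 0.0, 0.0]
contact_force: [-1.8, 0.6, -0.7]
gripper_width: 0.0001
```

```bash
python3 st.py
```

```text
t 16.1 p [0.5769 0.1753 0.1318] yaw 85.96 tilt [ 2.e-04  1.e-04 -1.e+00] F [-1.84  0.59 -0.67] M [-0.032  0.146  0.024] w 0.0001 j [-0.89  0.54  0.73  1.84 -0.45  0.93 -0.03]
to target, tool cm [ 0.05  0.01 -0.02]
```

apply_moves(rows=[[[-1,0,0.1,0,0,0,0],[-1,0,0.1,0,0,0,0],[-1,0,0,0,0,0,0],[-1,0,0,0,0,0,0],[-1,0,0,0,0,0,0]]])

```text
t: 16.6
ee_pos: [0.5781, 0.1752, 0.1316]
tool_rot: [0.732, 0.682, -0.0, -0.001]
contact_force: [-3.3, 0.7, 0.7]
gripper_width: -0.0001
```

```bash
python3 st.py
```

```text
t 16.6 p [0.5781 0.1752 0.1316] yaw 85.97 tilt [-1.5e-03  1.0e-04 -1.0e+00] F [-3.32  0.73  0.69] M [0.064 0.943 0.019] w -0.0001 j [-0.89  0.55  0.73  1.84 -0.45  0.93 -0.02]
to target, tool cm [ 0.05 -0.11 -0.04]
```

apply_moves(rows=[[[-1,0,0.1,0,0,0,0],[-1,0,0,0,0,0,0],[-1,0,-0.5,0,0,0,0],[-1,0,-1,0,0,0,0],[-1,0,-1,0,0,0,0]]])

```text
t: 17.1
ee_pos: [0.555, 0.1766, 0.1322]
tool_rot: [0.732, 0.682, 0.001, 0.001]
contact_force: [-0.2, 0.8, 0.6]
gripper_width: -0.0002
```

apply_moves(rows=[[[-1,0,0,-3,0,0,0],[-1,0,0,-3,0,0,0],[-1,0,0,-4,0,0,0],[-1,2,-3.5,0,0,0,0],[-1,2,-3.5,0,0,0,0]]])

```text
t: 17.6
ee_pos: [0.4882, 0.2214, 0.2332]
tool_rot: [0.733, 0.681, 0.002, 0.0]
contact_force: [-1.2, 1.0, 0.1]
gripper_width: 0.0001
```

apply_moves(rows=[[[-1,4,0,0,0,0,0],[-1,4,0,0,0,0,0],[-1,4,0,0,0,0,0],[-1,4,0,0,0,0,0],[-1,0,0,0,0,0,0]]])

```text
t: 18.1
ee_pos: [0.497, 0.3887, 0.231]
tool_rot: [0.728, 0.685, 0.001, -0.001]
contact_force: [-0.6, 0.3, 0.7]
gripper_width: -0.0002
```

```bash
python3 st.py
python3 - <<'E'
from h import *
o=[]
for n,(x0,x1,y0,y1) in(('top',(200,330,145,245)),('side',(195,310,175,300))):
    im,d=save(n,n+'6'); o.append(cv2.resize(im[y0:y1,x0:x1],(400,400),interpolation=cv2.INTER_CUBIC))
cv2.imwrite('pics/c6.png',np.hstack(o)[:,:,::-1])
c=manip.camera_model('top');z=np.load('pics/top6.npz');im,d=z['im'],z['d'];z1=np.load('pics/top1.npz')
v,u=np.mgrid[:420,:560];W=px2w(c,u,v,d)
yaw=np.deg2rad(-3.96);Rz=np.array([[np.cos(yaw),-np.sin(yaw)],[np.sin(yaw),np.cos(yaw)]])
def fr(p,o): return (p[...,:2]-o)@Rz
hs=cv2.cvtColor(im,cv2.COLOR_RGB2HSV);h1=cv2.cvtColor(z1['im'],cv2.COLOR_RGB2HSV)
B=lambda h:((h[...,0]<6)|(h[...,0]>174))&(h[...,1]>150)&(abs(u-225)<15)&(abs(v-193)<20)
for n,h,dd in(('before',h1,z1['d']),('after',hs,d)):
    m=B(h)&(dd>.2);Wd=px2w(c,u,v,dd); m&=Wd[...,2]>.13; print('ball',n,m.sum(),fr(Wd[m].mean(0),np.array([.5755,.1757])).round(4),Wd[m].mean(0).round(4))
    q=fr(px_plane(c,u,v,.076),np.array([.563,-.0095])); r=np.hypot(q[...,0],q[...,1]);
    for nm,a,b in(('orange',5,17),('yellow',21,34)):
        k=(h[...,0]>=a)&(h[...,0]<b)&(h[...,1]>120)&(h[...,2]>110)&(r>.031)&(r<.048)
        print(n,nm,k.sum(),q[k].mean(0).round(4),'brg',np.arctan2(q[k][:,1].mean(),q[k][:,0].mean()).round(3))
E
```

```text
t 18.1 p [0.497  0.3887 0.231 ] yaw 86.53 tilt [ 8.0e-04  2.5e-03 -1.0e+00] F [-0.64  0.26  0.66] M [0.037 0.079 0.031] w -0.0002 j [-1.27  0.48  0.77  1.68 -0.36  1.13 -0.46]
to target, tool cm [-20.8    9.27   9.85]
ball before 47 [-0.0286 -0.0016] [0.5469 0.1761 0.1558]
before orange 11 [0.0059 0.036 ] brg 1.408
before yellow 29 [ 0.0329 -0.0233] brg -0.616
ball after 43 [ 0.0282 -0.0012] [0.6036 0.1726 0.1554]
after orange 9 [ 0.0356 -0.0041] brg -0.116
after yellow 30 [ 0.033  -0.0231] brg -0.61
```

View pics/c6.png

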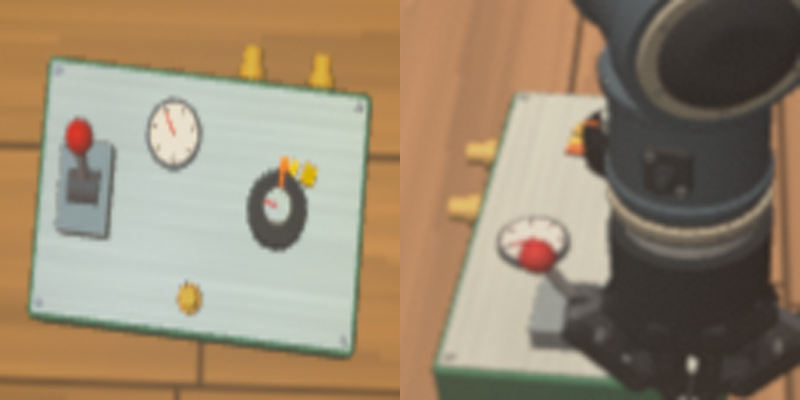

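Run:
```python
from h import *
c=manip.camera_model('top')
a=np.load('pics/top1.npz')['im'].astype(float);b=np.mean([manip.get_image('top')[0].astype(float) for _ in range(4)],0)
yaw=-3.96*np.pi/180;C=np.array([.563,-.0095])
for zz in(.074,.079):
  th=np.linspace(-1.2,2.2,681);rr=np.linspace(.034,.042,9)
  T,Rr=np.meshgrid(th,rr);X=np.stack([C[0]+Rr*np.cos(T+yaw),C[1]+Rr*np.sin(T+yaw),zz+0*T],-1)
  p=w2px(c,X).astype(np.float32)
  f=lambda im:cv2.remap(im.astype(np.float32),p[...,0],p[...,1],cv2.INTER_LINEAR)
  A,B=f(a),f(b);d=(A-B)[...,2].mean(0) # blue drops on orange vs pale plate
  for n,w,lo,hi in(('before',-d,.9,2.),('after',d,-.6,.5)):
    m=(th>lo)&(th<hi);w=np.clip(w[m]-8,0,None);print(zz,n,w.max().round(1),'centroid',((w*th[m]).sum()/w.sum()).round(3),'peak',th[m][w.argmax()])
  k=slice(None,None,20);m=(th[k]>-.75)&(th[k]<.6)
  for n,Q in(('A',A),('B',B)): print(n,[tuple(int(x) for x in q) for q in Q.mean(0)[k][m]])
  print(th[k][m].round(2))
```

```text
0.074 before 125.7 centroid 1.409 peak 1.4150000000000003
0.074 after 111.6 centroid -0.104 peak -0.09999999999999987
A [(191, 159, 33), (195, 171, 89), (189, 186, 156), (206, 181, 76), (215, 184, 54), (188, 181, 132), (180, 189, 177), (179, 189, 179), (178, 188, 177), (177, 187, 176), (180, 190, 180), (183, 194, 183), (181, 192, 182)]
B [(199, 166, 35), (202, 178, 91), (192, 186, 148), (219, 194, 65), (221, 187, 60), (219, 157, 77), (231, 144, 57), (216, 163, 115), (188, 190, 176), (187, 197, 186), (185, 195, 185), (191, 202, 191), (189, 200, 190)]
[-0.7 -0.6 -0.5 -0.4 -0.3 -0.2 -0.1  0.   0.1  0.2  0.3  0.4  0.5]
0.079 before 124.1 centroid 1.425 peak 1.4350000000000003
0.079 after 110.7 centroid -0.106 peak -0.10499999999999998
A [(195, 162, 30), (198, 175, 94), (190, 187, 157), (210, 182, 75), (219, 188, 59), (190, 184, 139), (183, 193, 181), (183, 193, 183), (182, 193, 182), (181, 192, 181), (183, 193, 183), (185, 196, 186), (184, 195, 185)]
B [(203, 169, 32), (205, 181, 95), (193, 187, 147), (222, 197, 65), (224, 191, 67), (223, 162, 83), (232, 148, 62), (219, 168, 120), (192, 195, 181), (191, 201, 190), (188, 199, 188), (193, 204, 193), (191, 203, 192)]
[-0.7 -0.6 -0.5 -0.4 -0.3 -0.2 -0.1  0.   0.1  0.2  0.3  0.4  0.5]
```

apply_moves(rows=[[[-1,2.1,-3.1,0,0,0,0],[-1,2.1,-3.1,0,0,0,0],[-1,2.1,-3.1,0,0,0,0],[-1,2.1,-3.1,0,0,0,0],[-1,2.1,-3.1,0,0,0,0]]])

```text
t: 18.9
ee_pos: [0.3512, 0.4966, 0.2323]
tool_rot: [0.732, 0.681, 0.0, -0.0]
contact_force: [0.9, 0.4, 0.2]
gripper_width: -0.0001
```

apply_moves(rows=[[[-1,2.1,-3.1,0,0,0,0],[-1,2.1,-3.1,0,0,0,0],[-1,2.1,-3.1,0,0,0,0],[-1,2.1,-3.1,0,0,0,0],[-1,2.1,-3.1,0,0,0,0]]])

```text
t: 19.4
ee_pos: [0.2043, 0.6125, 0.2324]
tool_rot: [0.732, 0.681, 0.0, -0.0]
contact_force: [0.9, 0.3, -0.2]
gripper_width: -0.0004
```

Run:
```python
from h import *
ims=[manip.get_image('side')[0].astype(float) for _ in range(6)];b=np.mean(ims,0)
a=np.load('pics/side1.npz')['im'].astype(float)
y0,y1,x0,x1=200,240,235,280
o=[cv2.resize(i[y0:y1,x0:x1].astype(np.uint8),(400,356),interpolation=cv2.INTER_NEAREST) for i in(a,b)]
cv2.imwrite('pics/c7.png',np.hstack(o)[:,:,::-1]); np.savez('pics/side7.npz',im=b)
c=manip.camera_model('side')
for th in(-.6,-.4,-.2,0,1.44): print(th,w2px(c,np.array([.563+.038*np.cos(th-.069),-.0095+.038*np.sin(th-.069),.076])).round(1))
```

```text
-0.6 [247.7 216.9]
-0.4 [246.  218.5]
-0.2 [244.8 220.2]
0 [244.1 222.1]
1.44 [254.4 232.5]
```

View pics/c7.png

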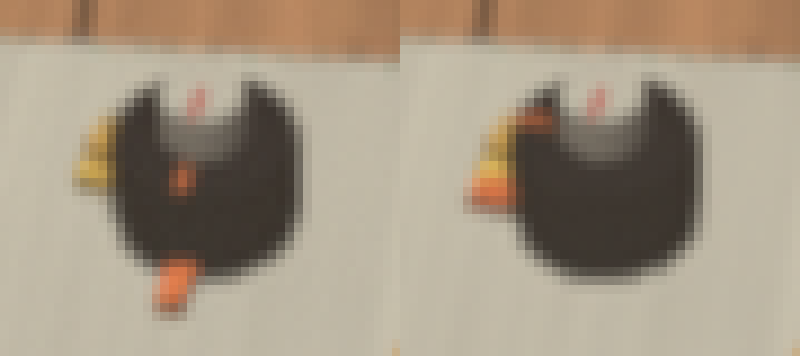

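```bash
python3 -c "
from bench import manip
print(manip.sense()['t'],manip.close_job())"
```

```text
the job is handed in; nothing more can be done
19.7 None
```

The job is handed in at 19.7 s: the lock ring is against the yellow stop and the red clamp lever is fully over to the far side. The spring force after release is not measured directly.

- **Ring:** I gripped only the outer ring and turned it about 93° clockwise. The torque began to rise in the last 4–5°. Just before release it read 0.60 N m. Less about 0.035 N m sensor bias and 0.15 N m drag, that is roughly 11 N on the stop. The last 0.8° raised the torque by about what the spring rate predicts, so the grip did not seem to slip.
- **After release:** The lug sits against the yellow nose in both cameras, and the red mark on the silver knob looks unmoved. That the force held after letting go rests on the note that the ring stays where left.
- **Checks that disagree:** From the top camera I get a ring rotation of about 1.52 rad, against 1.62 rad turned by the tool. A rough reading of the nose's shift in that view also suggested less push, nearer 1 mm than 2.5 mm. Both are about as coarse as one pixel (3 mm) and are confused where lug and nose overlap, so I trusted the torque reading.
- **Clamp lever:** I pushed the ball across until the resistance rose at the end stop. The ball now measures +28 mm from the pivot, where it started at −29 mm.
- **Everything else:** The arm is clear and touching nothing. I saw no sign that anything else had moved.

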